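# Load a slide cassette into the scanner over its roller lane

## Task

Load the shallow slide cassette into the scanner: lift it (the fin on its top is there for this), set it down flat on the rollers outside the bay with its nose towards the mouth, and let go of it there. Then take it again at its tail end, the only part the bay leaves free, and push it along the rollers into the bay until it is fully home and held by the side catch, and let go. Keep the cassette level, and leave the deep cassette, bottle and jar where they are.

Things in the scene. Friction and masses are not known exactly. Their poses are not given: they have to be found in the camera images.
- cassette_mid (a point): Centre (half-way up) of the tray of the shallow slide cassette, light grey plastic, 0.3 to 0.6 kg, to be loaded; it starts flat on the bench. Axes: x along the cassette to its nose, y to its left, z up. Tray 120 long (x), 100 wide (y: too wide to grip), 26 high: its underside is 13 below this point. Nose corners bevelled, 20 long, 9 in. The centre of mass is within 5 of this point.
- cassette: The shallow cassette as a whole; origin under the middle of its tray (13 below cassette_mid), same axes. A V notch for the catch, 23 wide and 9 deep, is cut in its left side, its middle 25 ahead of the tray's middle.
- cassette_fin (a point): Centre of the upper part of the shallow cassette's lifting fin, 36 above cassette_mid, same axes. The fin is an upright plate across the middle of the tray, 12 thick along the cassette's x, 40 wide along y, 34 high: the tray's top is 23 below this point, the fin's top 11 above it.
- cassette_tail (a point): Point in the shallow cassette's tail tongue, 78 behind and 21 above cassette_mid, same axes. The tongue is an upright plate behind the tray: 12 thick along the cassette's y, from 58 to 92 behind the tray's middle, from 3 to 45 above the level of the tray's underside (this point: 34 above it).
- deep_mid (a point): Centre (half-way up) of the tray of the deep cassette, a bystander: same shape, fin and tail as the shallow one, but its tray is 56 high, twice as deep. The two cassettes may stand in either place.
- lane: Fixed roller lane leading into a scanner's bay. Origin on the bench under the middle of the bay mouth; x is the push direction into the bay, y left, z up. The lane, x = -230 to 0, has free-turning rollers, tops 50 above the bench, that go on inside the bay. Side rails: inner faces at y = -58 and 58, tops 60 above the bench; guides (tops 74) narrow this to 104 in the last 40 before the mouth.
- set_down (a point): Point on the roller tops, on the lane's centre line, 90 before the bay mouth: a good place for the middle of the cassette's underside when it is set down outside the bay. Same axes as lane.
- bay_home (a point): Where the middle of the shallow cassette's tray is when home: 60 past the bay mouth, 63 above the bench, same axes as lane. Nose then at the end stop, 120 past the mouth; tray's rear face flush with the mouth; only the tail outside. Bay: 104 wide inside, 128 outside; clear roof, underside 120 and top 130 above the bench. Behind it the scanner body, 132 high, x = 132 to 252, y = -160 to 65 of lane.
- catch (a joint): Travel (m) of the sprung side ball, 16 mm diameter, in the bay's left wall 85 mm past the mouth, 63 mm above the bench. 0 = fully out, standing 8 mm into the bay; at most 0.0085, pressed in. In the last 45 mm of the push it presses sideways on the cassette with 2 to 6 N (pushing on takes up to about 8 N), then springs out into the notch when the cassette is home.
- bottle: Brown glass bottle, 60 diameter, 130 high, standing on the bench; origin under its centre. Bystander.
- jar: White plastic jar, 70 diameter, 80 high, standing on the bench; origin under its centre. Bystander.

How it is judged:
By the outcome, as a careful person would: the job done as asked, in the order asked, and still so for the second after the job is handed in, with the robot touching nothing.
It also fails if it takes over 59 s, if anything falls off the work surface, if the arm or the gripper's body presses on something with over 40 N, if the wrist force passes 120 N, or if a joint passes its speed limit or range.

## Robot

A 7-joint arm with a two-finger parallel gripper is mounted at the origin on the work surface. World frame = base frame: x ahead of the robot, y to its left, z up, the work surface at z = 0. Lengths are in m, angles in rad, forces in N, time in s.
With the tool pointing down it reaches from about 0.35 to 0.9 m from the base axis. Payload 7.2 kg.
Tool frame: the origin (TCP) lies midway between the tips of the shut fingers; the grasp point (between the pads) lies 19 mm behind it (bot.grasp_offset is the distance from the TCP to the grasp point, in m); z points along the fingers, y is the line along which they close (so a half turn about z gives the same grasp; the last joint's range is limited). The gripper opens to 85 mm and grips with 20 to 120 N. Pads are 22 mm wide; open, the fingers measure 114 mm over their backs; the gripper's body (76 mm by 85 mm) begins 54 mm behind the grasp point. The pads swing forward as they close: fully open they stand 13 mm farther back than shut.
Start: joints at [-1.39, 0.411, -0.013, 1.596, 0.006, 1.134, -0.082], TCP at [0.154, 0.606, 0.231] pointing down, gripper open.
Joint ranges: [-2.95, 2.95], [-0.29, 1.99], [-1.47, 1.44], [0.14, 2.54], [-1.03, 4.17], [0.13, 1.85], [-2.86, 2.86]. Speed limits (rad/s): [2.39, 2.39, 3.01, 3.01, 3.14, 3.14, 3.14].

## Interface

Orientations are given as a rotation vector (axis times angle).
In Python, from workcell import bot, command_gripper, planner, status, snapshot, job gives the robot as it stands. The module is installed in compiled form; this text tells all that it offers. Calls block until the motion is done:
- bot.reach(position, orientation): joint-space move of the TCP to a pose.
- bot.move_l(position, attitude=None, speed=0.15, f_stop=None): straight line of the TCP; attitude=None keeps the orientation; speed is the mean speed in m/s. With f_stop (N) it stops when the force on the tool has changed by that much, and returns True; else False.
- bot.move_j(angles): joint-space move.
- command_gripper(opening, grasp_force=None): opening from 0.0 (shut) to 1.0 (fully open); grasp_force is the grip in N (None keeps the last); returns when the fingers have stopped.
- bot.hold(seconds).
- planner.inverse_kinematics(position, orientation): joint angles nearest the present ones, or None.
- status.observe(): the state.
- snapshot(name): name is "scene" or "top" or "wrist"; returns a dict with "frame" (400x640x3 uint8, red, green, blue), "depth" (400x640 float32, m along the optical axis (not along the pixel's ray), 0 where there is no reading), "camera_matrix" (3x3 intrinsics, pixels), "R" (3x3) and "t" (3): a world point X has camera coordinates R X + t. Camera axes: x right, y down, z forward; pixel columns grow to the right and rows downward; lengths in m; the calibration is good to about 2 mm. A picture is of the moment at which its call begins.
A pose or a line that the arm cannot do raises bot.MotionError and nothing moves.
- job.finish_job(): hands the job in; it is judged then, once.
The state is a dict: "clock": time; "qpos": joint angles; "qvel": joint speeds; "joint_efforts": joint torques, N m; "ee_pos": TCP position; "eef_rot": TCP orientation; "wrist_force": force on the tool from outside, world axes, zero at the start; "wrist_torque": the same for the moment, N m; "opening": opening from 0.0 (shut) to 1.0 (fully open); "finger_force": force on a finger pad.
Only numpy, scipy, OpenCV 4.12 (cv2) and the standard library are available. Lean on these libraries where they do the work, as an engineer would, in place of code of your own. Each camera call takes 0.05 s, during which the arm holds its last target. There are 200 camera calls.

## Working session

There is one attempt and no reset: what is moved stays moved. The work goes in short steps, each a Python script; the robot and the scene stay as the last script left them, time stands still between calls to the robot, and variables do not carry over. Pictures are saved under pics/ and viewed, at most 10 in all, crops included, and the job is handed in when it is done.

```bash
mkdir -p pics
python3 - <<'E'
from workcell import bot, command_gripper, planner, status, snapshot, job
import cv2,numpy as np
ims=[]
for n in ("scene","top"):
    s=snapshot(n); np.savez(n+".npz",**s); cv2.imwrite(f"pics/{n}0.png",s["frame"][:,:,::-1]); print(n,s["R"],s["t"],s["camera_matrix"])
o=status.observe(); print(o["clock"],o["eef_rot"],o["ee_pos"],o["opening"])
E
```

```text
scene [[ 0.485878    0.87401301 -0.00488181]
 [ 0.71466414 -0.40049646 -0.5734612 ]
 [-0.5031677   0.27514333 -0.81921817]] [-0.27160231 -0.34756322  1.43344547] [[371.80760991   0.         320.96768973]
 [  0.         371.80760991 203.08867717]
 [  0.           0.           1.        ]]
top [[-0.03112389 -0.99938469  0.01617258]
 [-0.99758821  0.03005548 -0.06256549]
 [ 0.06204092 -0.01808085 -0.99790982]] [0.0288981  0.54079796 1.45887012] [[451.53702275   0.         312.79155667]
 [  0.         451.53702275 197.74195453]
 [  0.           0.           1.        ]]
0.1 [-3.89758480e-01 -3.11724254e+00  2.30607141e-03] [0.15382403 0.60532217 0.23050593] 1.004023525606584
```

View pics/top0.png

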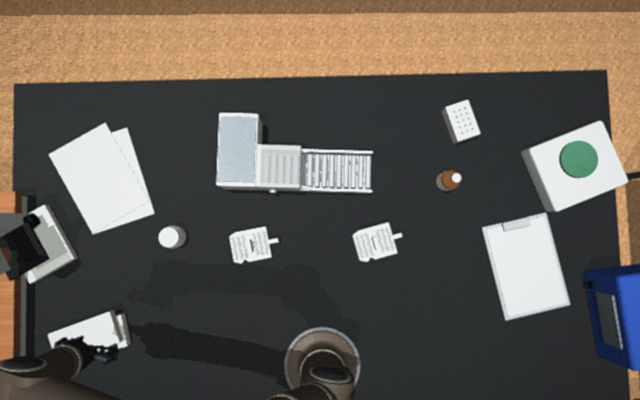

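View pics/scene0.png

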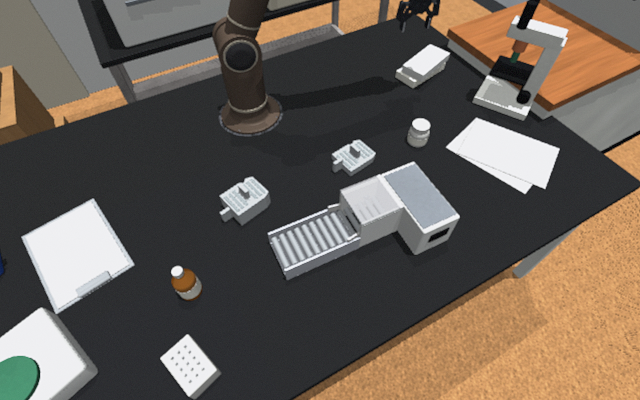

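The top view shows the lane at about (300–372, 170), with the bay and scanner to its left, and cassettes at (250,244) and (376,242), both tails to the right. The scene view suggests the one next to the jar is the shallow one, so I'll check that with depth.

```bash
cat > h.py <<'E'
import numpy as np, cv2
def cloud(s):
    K=s["camera_matrix"]; d=s["depth"]; v,u=np.mgrid[:400,:640]
    c=np.stack([(u-K[0,2])/K[0,0]*d,(v-K[1,2])/K[1,1]*d,d],-1)
    P=(c-s["t"])@s["R"]; P[d==0]=np.nan; return P
def rect(p):
    (c,wh,a)=cv2.minAreaRect((p[:,:2]*1000).astype(np.float32)); return np.round(c,1),np.round(wh,1),round(a,2)
E
python3 - <<'E'
from h import *
for n in("top","scene"):
    s=dict(np.load(n+".npz"));P=cloud(s);print(n)
    if n=="top":
        for nm,(u0,u1,v0,v1) in dict(L=(222,285,220,268),R=(345,408,215,268),lane=(295,378,140,200),bay=(250,305,135,200),scan=(210,265,105,195),jar=(150,195,215,260),bot=(430,470,160,200)).items():
            q=P[v0:v1,u0:u1].reshape(-1,3); q=q[np.isfinite(q).all(1)]
            print(nm,"zhist",np.histogram(q[:,2],bins=np.arange(-.005,.15,.01))[0])
            for lo,hi in((.012,.2),(.04,.2),(.1,.2)):
                k=q[(q[:,2]>lo)&(q[:,2]<hi)]
                if len(k)>4: print("  >",lo,len(k),*rect(k),"zmed",np.median(k[:,2]).round(4))
    else:
        for u,v in((352,158),(246,200),(345,170)): print(u,v,P[v,u])
E
```

```text
top
L zhist [1609   98  381  687   30   27   46    2    0    0    0    0    0    0
    0]
  > 0.012 1177 [411.9 207.9] [127.4 152.4] 8.7 zmed 0.0267
  > 0.04 96 [395.8 179.4] [38.1 97. ] 0.01 zmed 0.0552
R zhist [1818  129   15    9   35  394  730   13   10   46    4    0    0    0
    0]
  > 0.012 1261 [ 396.1 -191.6] [100.8 152.1] 14.14 zmed 0.0563
  > 0.04 1220 [ 396.  -191.6] [100.7 152.1] 13.91 zmed 0.0565
lane zhist [1539  415  309   43  448 1455  350   61   12    6    3    2   15  191
    5]
  > 0.012 3097 [625.8 -57.4] [249.2 133.1] 86.81 zmed 0.048
  > 0.04 2491 [626.  -54.8] [244.2 132.9] 86.7 zmed 0.0495
  > 0.1 215 [632.6  58.1] [ 15.2 128.8] 87.98 zmed 0.1292
bay zhist [ 818   67   14   12   48  154   34   54   18   27   16   15  155 1960
   72]
  > 0.012 2583 [651.5 119.3] [173.6 184.4] 84.64 zmed 0.1289
  > 0.04 2547 [648.5 119.6] [172.4 178.1] 85.09 zmed 0.1289
  > 0.1 2208 [650.  127.1] [152.6 156.5] 86.86 zmed 0.1295
scan zhist [1283   77   13   15   19   22   13   24   20   22   22   24  149 2839
  272]
  > 0.012 3463 [689.6 227.9] [146.8 226. ] 87.15 zmed 0.1306
  > 0.04 3414 [689.6 227.9] [146.8 226. ] 87.15 zmed 0.1307
  > 0.1 3297 [689.8 227.9] [146.8 225.6] 87.15 zmed 0.1308
jar zhist [1327   70   14   21   25   58   23   38  275   10    0    0    0    0
    0]
  > 0.012 470 [430.3 462.2] [66.1 65.3] 39.51 zmed 0.0769
  > 0.04 421 [430.7 462.6] [65.  65.3] 39.51 zmed 0.0776
bot zhist [1014  112   14   15   16   20   23   12   61   80   52   18   12   62
    3]
  > 0.012 395 [ 597.6 -420.4] [56.6 88.5] 85.76 zmed 0.0888
  > 0.04 351 [ 582.2 -417. ] [58.7 51.5] 14.03 zmed 0.0908
  > 0.1 119 [ 583.9 -419.7] [34.3 30.5] 39.91 zmed 0.1258
scene
352 158 [0.40719807 0.20525455 0.02538192]
246 200 [ 0.41776285 -0.18104197  0.05730377]
345 170 [0.42955793 0.16484169 0.00893805]
```

The left cassette is the shallow one (top 26 mm, against 56 mm for the other). I'll refine the lane and cassette from wrist views taken above each.

```bash
cat >> h.py <<'E'
from scipy.spatial.transform import Rotation as Ro
def down(yaw):
    "rotvec: tool down, tool y along world direction yaw"
    y=np.array([np.cos(yaw),np.sin(yaw),0]); z=np.array([0,0,-1.]); return Ro.from_matrix(np.stack([np.cross(y,z),y,z],1)).as_rotvec()
E
python3 - <<'E'
from h import *
from workcell import *
from workcell import bot, command_gripper, planner, status, snapshot, job
W={}
for i,(p,yaw) in enumerate([((.60,-.03,.33),90),((.41,.205,.30),98)]):
    bot.reach(p,down(np.radians(yaw))); s=snapshot("wrist"); np.savez(f"w{i}.npz",**s)
    W[i]=s["frame"]; o=status.observe(); print(o["clock"],o["qpos"].__repr__()); print((-s["R"].T@s["t"]).round(3), s["R"][2].round(2))
cv2.imwrite("pics/w01.png",cv2.resize(np.vstack([W[0],W[1]])[:,:,::-1],(480,600)))
E
```

```text
2.9083 array([-0.57910345,  0.3578674 ,  0.75360674,  1.55313561, -0.24952576,
        1.32997461,  1.77499655])
[ 0.518 -0.029  0.472] [ 0.32  0.   -0.95]
4.1167 array([-1.21743873,  0.04494837,  0.68862734,  1.91384257, -0.03024965,
        1.19245291,  1.19003396])
[0.329 0.193 0.443] [ 0.32  0.04 -0.95]
```

View pics/w01.png

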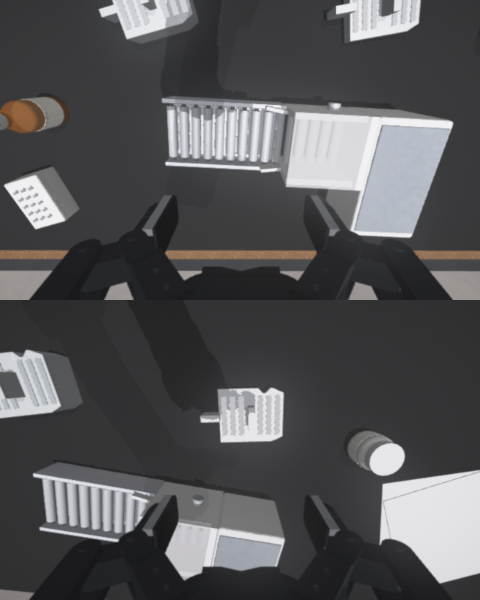

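The upper half (w0) shows the lane at (165–285, 100–170) and the bay at (285–380, 105–190), with the left side up. The lower half (w1) shows the shallow cassette at (250,415), notch up at (265,390) and tail left at (208,418).

Run:
```python
from h import *
def line(a,b): # fit b = m a + c robustly
    for _ in range(5):
        m,c=np.polyfit(a,b,1); r=b-m*a-c; k=abs(r)<max(2*np.median(abs(r)),.0005); a,b=a[k],b[k]
    return m,c,len(a)
for n in("top","w0"):
    P=cloud(dict(np.load(n+".npz"))).reshape(-1,3);P=P[np.isfinite(P).all(1)];print(n,"bench z",np.median(P[(abs(P[:,2])<.02)&(P[:,0]>.3)&(P[:,0]<.8)&(abs(P[:,1])<.4)][:,2]).round(4))
    L=P[(P[:,1]>-.16)&(P[:,1]<-.0)&(P[:,0]>.5)&(P[:,0]<.75)&(P[:,2]>.055)&(P[:,2]<.066)]
    for lo,hi in((.5,.6),(.65,.75)):
        q=L[(L[:,0]>lo)&(L[:,0]<hi)]
        if len(q)>20: m,c,k=line(q[:,1],q[:,0]); print(" rail x=%.4f*y+%.4f n=%d z %.4f"%(m,c,k,np.median(q[:,2])), "y0",np.percentile(q[:,1],[0,2]))
    B=P[(P[:,1]>.02)&(P[:,1]<.26)&(P[:,0]>.5)&(P[:,2]>.12)&(P[:,2]<.14)]
    # roof sides per y-bin, roof front per x-bin
    B1=B[(B[:,1]>.055)&(B[:,1]<.15)]
    for f,nm in((np.min,"roof left"),(np.max,"roof right")):
        bins=np.arange(.06,.15,.005); y=[];x=[]
        for b in bins:
            q=B1[(B1[:,1]>=b)&(B1[:,1]<b+.005)]
            if len(q)>5:y.append(b+.0025);x.append(f(q[:,0]))
        m,c,k=line(np.array(y),np.array(x));print(" ",nm,"x=%.4f*y+%.4f n=%d"%(m,c,k), "at .1: %.4f"%(c+.1*m))
    xs=[];ys=[]
    for b in np.arange(.57,.68,.005):
        q=B[(B[:,0]>=b)&(B[:,0]<b+.005)]
        if len(q)>3: xs.append(b+.0025);ys.append(q[:,1].min())
    m,c,k=line(np.array(xs),np.array(ys));print("  roof front y=%.4f*x+%.4f n=%d at .63 %.4f"%(m,c,k,c+.63*m), "z",np.median(B1[:,2]))
    R=P[(abs(P[:,2]-.05)<.004)&(P[:,1]>-.15)&(P[:,1]<-.0)&(P[:,0]>.57)&(P[:,0]<.69)]; print("  roller maxz", np.percentile(R[:,2],90))
from scipy.optimize import minimize
# cassette: silhouette template fit on tray-top points
for n in("top","w1"):
    P=cloud(dict(np.load(n+".npz"))).reshape(-1,3);P=P[np.isfinite(P).all(1)]
    q=P[(P[:,0]>.33)&(P[:,0]<.48)&(P[:,1]>.09)&(P[:,1]<.3)&(P[:,2]>.018)]
    t=q[(q[:,2]<.032)]; print(n,len(t),"all",*rect(q))
    f=q[q[:,2]>.054]; print("  fin top",len(f),*rect(f),"z",np.median(f[:,2]))
    g=q[(q[:,2]>.039)&(q[:,2]<.049)]; h=q[(q[:,2]>.049)]
    tl=q[(q[:,2]>.041)&(q[:,2]<.048)&(q[:,1]<.165)]; print("  tail",len(tl),rect(tl) if len(tl)>3 else 0, tl.mean(0))
    print("  tray only",rect(t[t[:,1]>.155]))
```

```text
top bench z -0.0001
 rail x=0.0537*y+0.5672 n=109 z 0.0596 y0 [-0.159633   -0.15647163]
 rail x=0.0487*y+0.6896 n=103 z 0.0600 y0 [-0.15896672 -0.15548777]
  roof left x=0.0671*y+0.5646 n=11 at .1: 0.5713
  roof right x=0.0272*y+0.6951 n=14 at .1: 0.6978
  roof front y=-0.0293*x+0.0716 n=19 at .63 0.0531 z 0.1295500977693853
  roller maxz 0.05222669453638384
w0 bench z -0.0003
 rail x=0.0524*y+0.5663 n=693 z 0.0595 y0 [-0.15964404 -0.15667477]
 rail x=0.0547*y+0.6899 n=574 z 0.0592 y0 [-0.15994656 -0.1569258 ]
  roof left x=0.0546*y+0.5647 n=18 at .1: 0.5702
  roof right x=0.0534*y+0.6929 n=14 at .1: 0.6982
  roof front y=-0.0537*x+0.0856 n=23 at .63 0.0517 z 0.1295955680819575
  roller maxz 0.05015129000699657
top 1022 all [398.  205.9] [ 99.4 152.7] 9.08
  fin top 51 [395.5 220.9] [39.4 12. ] 8.76 z 0.059459874622701324
  tail 28 (array([407.6, 147.4]), array([11.2, 32.6]), 9.27) [0.40761698 0.14488936 0.04484451]
  tray only (array([395.9, 219.1]), array([ 99.4, 126. ]), 9.08)
w1 5554 all [397.4 204.5] [100.5 153.4] 9.64
  fin top 36409 [400.6 202.6] [ 46.8 148.9] 7.73 z 0.37388283067831213
  tail 237 (array([406.9, 146.9]), array([12.3, 34. ]), 9.21) [0.40681078 0.14707523 0.04444362]
  tray only (array([394.8, 218.6]), array([100.4, 124.9]), 9.82)
```

```bash
cat >> h.py <<'E'
LY=np.radians(86.94); LX=np.array([np.cos(LY),np.sin(LY)]); LL=np.array([-LX[1],LX[0]]); LO=np.array([.6285+.0535*.051,.051])
def lane(x,y,z): return np.r_[LO+x*LX+y*LL,z]
E
python3 - <<'E'
from h import *
from workcell import bot, command_gripper, planner, status, snapshot, job
y=np.radians(99.2)
bot.reach((.395,.2206,.12),down(y))
bot.move_l((.395,.2206,.033),speed=.1)
command_gripper(0.0,60); o=status.observe(); print(o["clock"],o["opening"],o["finger_force"],o["wrist_force"])
bot.move_l((.395,.2206,.19),speed=.15)
o=status.observe(); print(o["clock"],o["opening"],o["finger_force"],o["wrist_force"],o["wrist_torque"])
bot.reach(lane(-.09,0,.19),down(LY))
s=snapshot("scene"); np.savez("s2.npz",**s); cv2.imwrite("pics/s2.png",s["frame"][80:320,150:500,::-1])
s=snapshot("wrist"); np.savez("w2.npz",**s); cv2.imwrite("pics/w2.png",s["frame"][:,:,::-1])
o=status.observe(); print(o["clock"],o["opening"],o["ee_pos"],lane(-.09,0,.19))
E
```

```text
6.5583 0.12911751104955832 58.90830338001251 [-2.11206136 -0.03770807  5.38109883]
7.7583 0.12864538398719305 58.39154005050659 [-0.63925216 -0.32673562 -3.71725483] [-0.06489158  0.01295275 -0.02900637]
9.1667 0.13192728074987473 [ 0.62614576 -0.03655457  0.18991036] [ 0.62642415 -0.03887168  0.19      ]
```

View pics/s2.png

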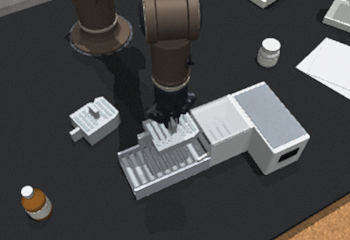

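View pics/w2.png

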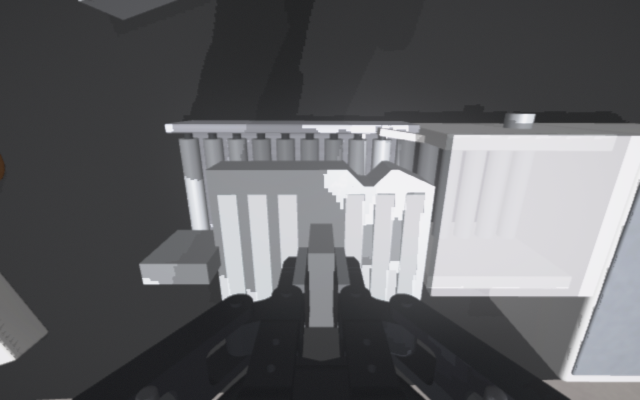

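The scene crop shows the cassette held level over the rollers with its nose to the bay. The wrist view shows the tail at (185,255) and the notch at (372,172) towards the left rail. Next I'll measure its pose in hand.

```bash
cat >> h.py <<'E'
def inlane(n):
    P=cloud(dict(np.load(n))).reshape(-1,3);P=P[np.isfinite(P).all(1)]
    d=P[:,:2]-LO; return np.c_[d@LX,d@LL,P[:,2]]
def tail_tray(Q,zu,tx):
    "cassette pose in lane coords; zu underside height, tx rough tail x"
    t=Q[(abs(Q[:,0]-tx)<.04)&(abs(Q[:,1])<.03)&(abs(Q[:,2]-zu-.045)<.006)]; 
    print("tail",len(t),rect(t) if len(t)>4 else 0,"z",np.median(t[:,2]).round(4))
    m=Q[(Q[:,0]>tx+.02)&(Q[:,0]<tx+.145)&(abs(Q[:,1])<.075)&(abs(Q[:,2]-zu-.026)<.006)]
    m1=m[(m[:,0]<tx+.09)]
    if len(m)<20: return
    print("tray",len(m),"x",np.percentile(m[:,0],[.3,99.7]),"y",np.percentile(m[:,1],[.3,99.7]))
    A=np.c_[m,np.ones(len(m))]; c=np.linalg.lstsq(A[:,[0,1,3]],m[:,2],rcond=None)[0]; print(" slopes",c[:2].round(4),"z",np.median(m[:,2]).round(4))
    b=np.arange(m1[:,0].min()+.004,m1[:,0].max()-.02,.004); L=np.array([[k,m1[abs(m1[:,0]-k)<.002][:,1].max()] for k in b if (abs(m1[:,0]-k)<.002).sum()>3])
    print(" left edge",np.polyfit(L[:,0],L[:,1],1).round(4),L[:,1].round(4))
E
python3 - <<'E'
from h import *
tail_tray(inlane("w2.npz"),.157,-.165)
E
```

```text
tail 1740 (array([-163. ,    0.3]), array([13.3, 34.8]), 89.91) z 0.2007
tray 21923 x [-0.14469808 -0.02836619] y [-0.02770903  0.05040923]
 slopes [ 0.0008 -0.0116] z 0.1826
 left edge [0.0041 0.051 ] [0.0504 0.0505 0.0504 0.0503 0.0505 0.0506 0.0504 0.0504 0.0506 0.0505
 0.0504 0.0507]
```

Well aligned: offset under 1 mm and level. Lowering and releasing.

Run:
```python
from h import *
from workcell import bot, command_gripper, planner, status, snapshot, job
bot.move_l(lane(-.09,0,.096),speed=.12)
f0=status.observe()["wrist_force"]
r=bot.move_l(lane(-.09,0,.079),speed=.02,f_stop=2.5)
o=status.observe(); print(r,o["clock"],o["ee_pos"],f0,o["wrist_force"])
command_gripper(0.5); 
bot.move_l(lane(-.09,0,.20),speed=.15)
bot.reach(lane(-.168,0,.20),down(LY+np.pi/2))
s=snapshot("wrist"); np.savez("w3.npz",**s); cv2.imwrite("pics/w3.png",s["frame"][:,:,::-1])
s=snapshot("top"); np.savez("t3.npz",**s)
o=status.observe(); print(o["clock"],o["opening"],o["ee_pos"],o["qpos"])
for n in("w3.npz","t3.npz"): tail_tray(inlane(n),.05,-.165)
```

```text
True 10.7333 [ 0.62633617 -0.03883894  0.08332025] [ 0.07335137  0.91713985 -4.4521082 ] [-0.94577992 -0.09874875  5.34521893]
13.7333 0.49697674688450205 [ 0.62190833 -0.1161387   0.19919496] [ 0.66496367  0.59018167 -0.83256164  1.57204694  0.4596599   1.18728286
  2.82973279]
tail 523 (array([-165.4,   -0.5]), array([34.5, 11.7]), 0.34) z 0.0947
tray 7206 x [-0.14467176 -0.03064882] y [-0.04959226  0.04911148]
 slopes [-0.0002  0.0003] z 0.0763
 left edge [-0.2528  0.0166] [0.0498 0.0501 0.0493 0.0494 0.0498 0.05   0.0492 0.0492 0.0405 0.0407
 0.0408 0.0409]
tail 23 (array([-159.4,    2.1]), array([10.2, 19. ]), 86.66) z 0.0949
tray 1016 x [-0.14487577 -0.02109391] y [-0.06247688  0.06063287]
 slopes [-0.0015  0.0019] z 0.0762
 left edge [0.0278 0.0527] [0.0491 0.0487 0.0489 0.0491 0.0493 0.0497 0.0496 0.0495 0.0496 0.0498
 0.0496 0.0505]
```

View pics/w3.png

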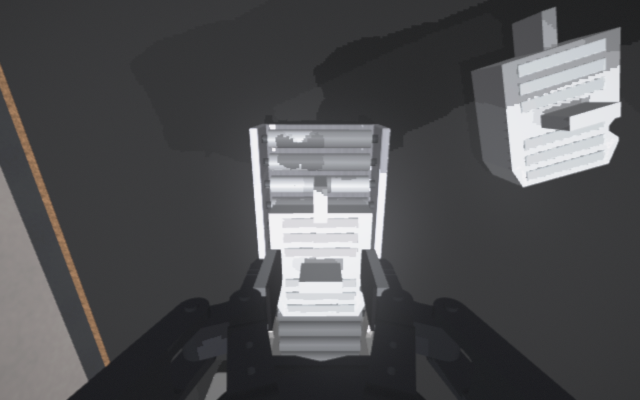

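The cassette sits on the rollers, centred with its nose to the bay (rails at columns 255/388, tail at (320,205)). Joint 7 is near its limit, so I'll check IK along the push in both tool orientations.

Run:
```python
from h import *
from workcell import bot, command_gripper, planner, status, snapshot, job
for a in(1,-1):
  for x in(-.17,-.12,-.07,-.015):
    for z in (.068,.18):
      q=planner.inverse_kinematics(lane(x,0,z),down(LY+a*np.pi/2)); print(a,x,z,None if q is None else np.round(q,2))
Q=inlane("w3.npz")
for x0,x1,z0,z1 in((-.22,-.15,.055,.064),(-.15,-.06,.055,.064),(-.04,-.005,.07,.077)):
    q=Q[(Q[:,0]>x0)&(Q[:,0]<x1)&(Q[:,2]>z0)&(Q[:,2]<z1)]
    for k in(q[(q[:,1]>.047)&(q[:,1]<.08)],q[(q[:,1]<-.047)&(q[:,1]>-.08)]): print(x0,len(k),np.percentile(k[:,1],[2,50,98]).round(4) if len(k) else 0)
```

```text
1 -0.17 0.068 [ 0.62  0.73 -0.75  1.68  0.58  0.97  2.74]
1 -0.17 0.18 [ 0.66  0.61 -0.82  1.59  0.48  1.15  2.82]
1 -0.12 0.068 [ 0.54  0.72 -0.75  1.7   0.58  0.96  2.66]
1 -0.12 0.18 [ 0.59  0.6  -0.83  1.6   0.48  1.15  2.74]
1 -0.07 0.068 [ 0.47  0.72 -0.76  1.7   0.58  0.96  2.58]
1 -0.07 0.18 [ 0.51  0.6  -0.83  1.61  0.48  1.15  2.66]
1 -0.015 0.068 [ 0.38  0.72 -0.76  1.69  0.59  0.97  2.49]
1 -0.015 0.18 [ 0.43  0.61 -0.83  1.6   0.48  1.15  2.57]
-1 -0.17 0.068 [-0.54  0.85  1.03  1.77 -0.85  1.04  0.77]
-1 -0.17 0.18 [-0.63  0.8   1.25  1.68 -0.8   1.26  0.74]
-1 -0.12 0.068 [-0.7   0.99  1.24  1.78 -1.03  1.18  0.83]
-1 -0.12 0.18 [-0.71  0.8   1.25  1.7  -0.79  1.26  0.67]
-1 -0.07 0.068 [-0.78  0.99  1.24  1.79 -1.03  1.18  0.75]
-1 -0.07 0.18 [-0.8   0.79  1.25  1.7  -0.79  1.26  0.59]
-1 -0.015 0.068 [-0.86  1.    1.24  1.78 -1.03  1.19  0.66]
-1 -0.015 0.18 [-0.88  0.8   1.25  1.69 -0.8   1.26  0.5 ]
-0.22 621 [0.0569 0.0605 0.0648]
-0.22 622 [-0.0665 -0.0621 -0.0586]
-0.15 382 [0.057  0.0608 0.0647]
-0.15 408 [-0.0666 -0.0623 -0.0588]
-0.04 31 [0.052  0.0536 0.0575]
-0.04 14 [-0.0587 -0.0559 -0.054 ]
```

Run:
```python
from h import *
from workcell import bot, command_gripper, planner, status, snapshot, job
def st(m): o=status.observe(); d=o["ee_pos"][:2]-LO; f=o["wrist_force"]; print(m,round(o["clock"],2),"x %.4f y %.4f z %.4f"%(d@LX,d@LL,o["ee_pos"][2]),"op %.3f"%o["opening"],"F",round(f[:2]@LX,1),round(f[:2]@LL,1),round(f[2],1))
X=-.170
bot.move_l(lane(X,-.0005,.12),speed=.15)
print(bot.move_l(lane(X,-.0005,.068),speed=.06,f_stop=8)); st("down")
command_gripper(0.0,60); st("grip")
r=bot.move_l(lane(-.125,-.0006,.068),speed=.04,f_stop=12); st(("push1",r))
if not r:
    r=bot.move_l(lane(-.075,-.0007,.068),speed=.04,f_stop=12); st(("push2",r))
s=snapshot("scene"); cv2.imwrite("pics/s4.png",cv2.resize(s["frame"][120:290,250:470,::-1],None,fx=3,fy=3))
s=snapshot("wrist"); np.savez("w4.npz",**s)
```

```text
False
down 15.43 x -0.1699 y -0.0008 z 0.0684 op 0.503 F 0.2 -0.4 -0.5
grip 15.82 x -0.1700 y -0.0007 z 0.0685 op 0.128 F -0.1 1.6 3.0
('push1', False) 17.09 x -0.1243 y -0.0007 z 0.0684 op 0.129 F 0.2 1.4 6.1
('push2', False) 18.49 x -0.0743 y -0.0008 z 0.0684 op 0.123 F 1.3 2.0 5.8
```

View pics/s4.png

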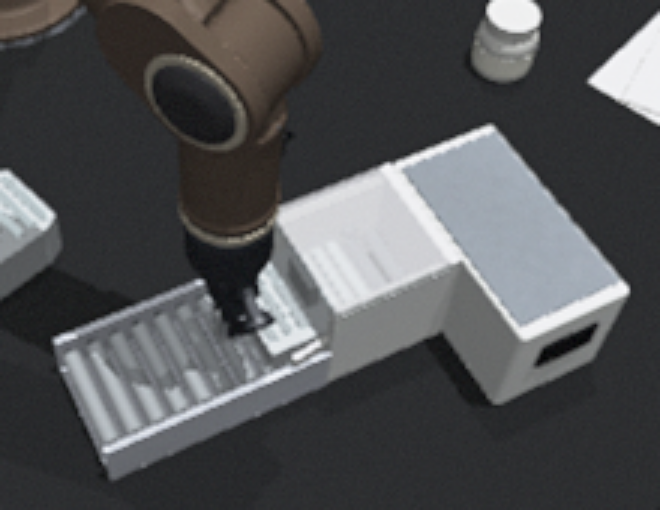

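The cassette's front half is inside the bay, level and with little force. I'll finish the push slowly.

Run:
```python
from h import *
from workcell import bot, command_gripper, planner, status, snapshot, job
def st(m): o=status.observe(); d=o["ee_pos"][:2]-LO; f=o["wrist_force"]; print(m,round(o["clock"],2),"x %.4f y %.4f z %.4f"%(d@LX,d@LL,o["ee_pos"][2]),"op %.3f"%o["opening"],"F",round(f[:2]@LX,1),round(f[:2]@LL,1),round(f[2],1))
for x,fs in((-.05,16),(-.035,16),(-.026,16),(-.010,18)):
    r=bot.move_l(lane(x,-.0007,.068),speed=.03,f_stop=fs); st((x,r))
    if r: break
bot.hold(.3); st("held")
s=snapshot("scene"); np.savez("s5.npz",**s); cv2.imwrite("pics/s5.png",cv2.resize(s["frame"][120:290,250:470,::-1],None,fx=3,fy=3))
s=snapshot("wrist"); np.savez("w5.npz",**s); cv2.imwrite("pics/w5.png",s["frame"][:,:,::-1])
Q=inlane("w5.npz"); t=Q[(abs(Q[:,0])<.08)&(abs(Q[:,1])<.012)&(abs(Q[:,2]-.095)<.004)]
if len(t)>5: print("tail top",len(t),rect(t), np.percentile(t[:,0],[0,1,99]))
```

```text
(-0.05, False) 19.57 x -0.0495 y -0.0008 z 0.0684 op 0.124 F -0.2 1.9 5.5
(-0.035, False) 20.23 x -0.0348 y -0.0011 z 0.0684 op 0.125 F -0.5 0.6 5.1
(-0.026, False) 20.68 x -0.0246 y -0.0011 z 0.0684 op 0.129 F 4.3 -1.2 4.1
(-0.01, True) 21.08 x -0.0187 y -0.0012 z 0.0685 op 0.125 F -1.1 1.0 5.4
held 21.38 x -0.0188 y -0.0012 z 0.0685 op 0.130 F -0.3 0.1 5.6
tail top 1843 (array([-14.6,   1.9]), array([36.4, 23.2]), 8.21) [-0.03177912 -0.03130678  0.0025407 ]
```

View pics/w5.png

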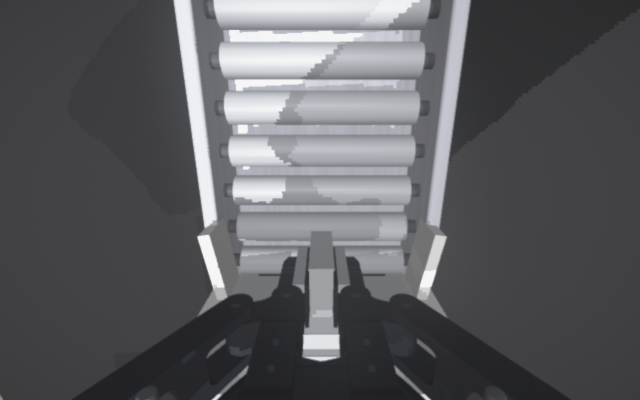

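The tail's rear end is at lane x = −31.5 mm (home is −32), after a force spike consistent with the end stop. The view shows the fingers on the tail at (320,290), inside the guides. I'll do a short confirming push, release with a partial opening, back up and check.

Run:
```python
from h import *
from workcell import bot, command_gripper, planner, status, snapshot, job
def st(m): o=status.observe(); d=o["ee_pos"][:2]-LO; f=o["wrist_force"]; print(m,round(o["clock"],2),"x %.4f y %.4f z %.4f"%(d@LX,d@LL,o["ee_pos"][2]),"op %.3f"%o["opening"],"F",round(f[:2]@LX,1),round(f[:2]@LL,1),round(f[2],1))
r=bot.move_l(lane(-.010,-.0007,.068),speed=.02,f_stop=18); st(("confirm",r))
bot.hold(.3); st("hold")
command_gripper(0.4); st("open")
o=status.observe()["ee_pos"]
bot.move_l((o[0],o[1],.20),speed=.12)
bot.reach(lane(-.15,0,.26),down(LY+np.pi/2)); bot.hold(.3)
s=snapshot("wrist"); np.savez("w6.npz",**s)
t=snapshot("scene"); np.savez("s6.npz",**t)
a=s["frame"][200:400,200:440]; b=t["frame"][120:290,280:470]
cv2.imwrite("pics/f6.png",np.hstack([cv2.resize(a,(400,333)),cv2.resize(b,(372,333))])[:,:,::-1])
Q=inlane("w6.npz"); t=Q[(Q[:,0]>-.06)&(Q[:,0]<.005)&(abs(Q[:,1])<.012)&(abs(Q[:,2]-.095)<.004)]
if len(t)>5: print("tail top",len(t),rect(t), np.percentile(t[:,0],[0,1,99]),np.median(t[:,2]))
Q=inlane("s6.npz"); t=Q[(Q[:,0]>-.06)&(Q[:,0]<.005)&(abs(Q[:,1])<.012)&(abs(Q[:,2]-.095)<.006)]
if len(t)>2: print("scene tail",len(t),rect(t))
st("end")
```

```text
('confirm', True) 21.79 x -0.0189 y -0.0012 z 0.0685 op 0.127 F -1.2 1.3 6.0
hold 22.09 x -0.0189 y -0.0012 z 0.0685 op 0.128 F -2.3 1.6 6.1
open 22.44 x -0.0180 y -0.0011 z 0.0681 op 0.401 F 0.8 0.6 -0.3
tail top 246 (array([-15. ,  -0.9]), array([11.2, 34. ]), 89.79) [-0.03203854 -0.03173512  0.00177066] 0.09466541528851707
scene tail 54 (array([-15. ,  -1.5]), array([14.5, 33.6]), 86.07)
end 24.72 x -0.1491 y 0.0000 z 0.2598 op 0.397 F 0.2 -0.2 -0.6
```

View pics/f6.png

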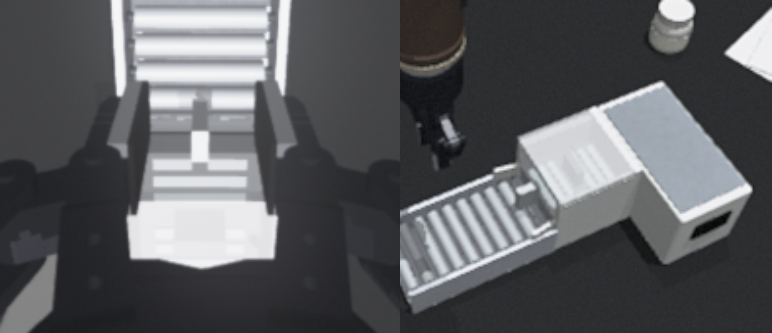

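The view shows the cassette in the bay with only the tail outside. The tail is centred at lane x = −15.0 mm, exactly the home value, straight and level, and the confirming push met a firm stop. Handing in.

```bash
python3 -c "
from workcell import job
print(job.finish_job())"
```

```text
the job is handed in; nothing more can be done
None
```

The shallow cassette is in the bay and released, and the job is handed in. The tail measures at its home position and a second push met a firm stop; the catch itself was not seen directly. The deep cassette, bottle and jar were not touched.

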